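Feel along the studs of a collar on its sprung rest

ROBOT

A 6-joint arm with a two-finger parallel gripper is mounted at the origin on the work surface. World frame = base frame: x ahead of the robot, y to its left, z up, the work surface at z = 0. Lengths are in m, angles in rad, forces in N, time in s.
With the tool pointing down it reaches from about 0.35 to 0.875 m from the base axis. Payload 4.2 kg.
Tool frame: the origin (TCP) lies at the very end of the fingers, on their centre line; the grasp point (between the pads) lies 19 mm behind it; z points along the fingers, y is the line along which they close (so a half turn about z gives the same grasp; the last joint's range is limited). The gripper opens to 87 mm and grips with 3 to 60 N. Pads are 19 mm wide; open, the fingers measure 117 mm over their backs; the gripper's body (75 mm by 190 mm) begins 51 mm behind the grasp point.
Start: joints at [0.259, 0.385, 0.008, 0, -1.194, -0.259], TCP at [0.625, 0, 0.185] pointing down, gripper open.
Joint ranges: [-3.14, 3.14], [-1.21, 2.06], [-1.07, 1.41], [-3.16, 2.05], [-2.99, -0.16], [-3.1, 3.1]. Speed limits (rad/s): [2.79, 2.79, 3.14, 3.14, 3.14, 3.14].

INTERFACE

Orientations are given as a rotation vector (axis times angle).
In Python, from station import get_state, snapshot, camera_model, job_done gives the robot as it stands.
- The arm moves only by the shell command python3 -m jog 'ROWS' [FORCE]. ROWS is JSON, a list of rows, each a list of 3 entries, a list of its own where there are three numbers: the finger opening in m, from 0 to 0.087, then the shift along the tool's x, y, z in m, then the turn, a rotation vector about the tool's x, y, z in degrees. A call has exactly 5 rows; each row shifts and turns the commanded pose from where the row before left it, along the tool's axes as they then stand; what a row does not reach is not made up. A row lasts 1/12 s, in which the tool goes at most 41.7 mm and 7.16 degrees, less where a joint would pass 70% of its speed; a pose out of reach is approached as far as the arm can. A call is refused whole if a number of a shift passes 0.0417 or a number of a turn 7.16, either way. A call with a gripper value outside its range is refused whole. The fingers move at their own pace and stop on an object; FORCE is the grip in N (left out, the last holds). Time passes only in rows, so rows that do not move let the fingers close, or fill a call up. It gives the time, the measured TCP pose, the force, the opening and the grip force at its end, in the units of the state.
- get_state(): the state, without advancing time (a new reading comes with each control period).
- snapshot(name): name is "scene" or "side" or "wrist"; returns the picture (420x560x3 uint8, red, green, blue); there is no depth.
- camera_model(name): a dict with "fx", "fy", "cx", "cy" (pixels), "cam_to_world" (4x4, takes a point from camera to world coordinates). Camera axes: x right, y down, z forward; pixel columns grow to the right and rows downward; lengths in m; the calibration is good to about 2 mm. A picture is of the moment at which its call begins: read the wrist's pose just before it. camera_model takes no time and is no camera call; for the wrist camera it gives the pose at the moment of the call.
- job_done(): hands the job in; it is judged then, once.
The state is a dict: "clock": time; "joints": joint angles; "qvel": joint speeds; "joint_torque": joint torques, N m; "ee_pos": TCP position; "eef_rot": TCP orientation; "wrist_force": force on the tool from outside, world axes, zero at the start; "moment": the same for the moment, N m; "finger_gap": finger opening in m; "grip_force": force on a finger pad.
Only numpy, scipy, OpenCV 4.12 (cv2) and the standard library are available. Lean on these libraries where they do the work, as an engineer would, in place of code of your own. Each camera call takes 0.05 s, during which the arm holds its last target. There are 200 camera calls.

TASK

Check the brass collar on the sprung rest for loose studs: with the fingertips, lightly touch each of its five studs in turn along the bow, starting next to the round disc end and finishing next to the thin prong end, then take the hand away. Press only gently, never hard and never so far that the springs bottom out; do not lift the collar, and leave everything else on the bench as it stands.

Things in the scene. Friction and masses are not known exactly. Their poses are not given: they have to be found in the camera images.
- rest: fixed dark wooden base board, 170 x 210 x 12 mm, any yaw, origin under its centre. Over it on coil springs sits a bow-shaped grey plastic carrier, 30 mm wide, underside 34 and top 48 mm above the bench, bearing the collar. In the board's axes the bow is an arc of 80 mm radius about (-60, 0) mm, spanning 75 degrees either side of +x
- carrier (a joint): how far the sprung carrier and its collar are pushed straight down, in m: 0 at rest, positive down, negative if lifted; springs of 400 N/m without preload (5 mm takes 2 N), hard bottom stop at 0.014; springs back when let go, guided so that it neither tilts nor slides
- collar: rigid brass neck collar fixed flat on the carrier: band 12 mm wide, 4 mm thick along the same arc, top 52 mm above the bench at rest. The end beyond stud 1 (board's +y) is a flat disc 34 mm across, level with the band; the end beyond stud 5 (board's -y) is a thin prong 4 mm thick, 35 mm long. Origin: level with the band's underside, straight above the board's origin
- stud1: stud 1 of 5, counted from the disc end - the one next to the disc end, where the job starts: low steel dome 20 mm across, fixed on the collar's band, all five alike, 42 mm apart along the arc; origin at the centre of its underside, its crown 3 mm above the origin (55 mm above the bench at rest)
- stud2: stud 2 of 5, counted from the disc end: low steel dome 20 mm across, fixed on the collar's band, all five alike, 42 mm apart along the arc; origin at the centre of its underside, its crown 3 mm above the origin (55 mm above the bench at rest)
- stud3: stud 3 of 5, counted from the disc end - the middle one: low steel dome 20 mm across, fixed on the collar's band, all five alike, 42 mm apart along the arc; origin at the centre of its underside, its crown 3 mm above the origin (55 mm above the bench at rest)
- stud4: stud 4 of 5, counted from the disc end: low steel dome 20 mm across, fixed on the collar's band, all five alike, 42 mm apart along the arc; origin at the centre of its underside, its crown 3 mm above the origin (55 mm above the bench at rest)
- stud5: stud 5 of 5, counted from the disc end - the one next to the thin prong, where the job ends: low steel dome 20 mm across, fixed on the collar's band, all five alike, 42 mm apart along the arc; origin at the centre of its underside, its crown 3 mm above the origin (55 mm above the bench at rest)
- ring_cone: small pale wooden ring cone, 26 mm wide at the foot and 38 mm tall, loose, standing on the base board in the hollow of the collar; origin under its centre
- punch: plain dark steel punch, a cylinder 18 mm across and 36 mm tall, loose, standing on a corner of the base board outside the bow; origin under its centre
- jar: closed green glass jar, 68 mm across, 85 mm tall, loose on the bench; origin under its centre
- hammer: hammer lying on the bench, 240 mm long, loose; handle towards its own -x
- cup: white ceramic bowl, 84 mm across, 50 mm tall, loose on the bench; origin under its centre
- bangle: plain brass bangle lying flat on the bench, 68 mm across, 16 mm tall, without studs, not part of the job; origin at the centre of its underside
- tin: flat round aluminium tin, 56 mm across, 22 mm tall, loose on the bench; origin under its centre

How it is judged:
On the way, in this order (a step that is already met when the one before it is completed fails the run):
1. the fingers touch stud 1, next to the disc end (contact force between the fingers and stud1 above 0.3 N), for 0.1 s.
2. the fingers touch stud 2 (contact force between the fingers and stud2 above 0.3 N), for 0.1 s.
3. the fingers touch stud 3 (contact force between the fingers and stud3 above 0.3 N), for 0.1 s.
4. the fingers touch stud 4 (contact force between the fingers and stud4 above 0.3 N), for 0.1 s.
5. the fingers touch stud 5, next to the prong (contact force between the fingers and stud5 above 0.3 N), for 0.1 s.
At the end, for the whole second after the job is handed in: All five studs have been touched in order from the disc end to the prong end, the carrier is back at rest within 2 mm with nothing touching the collar, and every loose thing is within 20 mm of where it stood (value of joint carrier between -0.002 and 0.002 m and contact force between anything else and collar below 0.05 N and distance of each of ring_cone, punch, jar, hammer, cup, bangle, tin from where it was at the start of the episode below 0.02 m).
It fails at once if the carrier is pushed down more than 12 mm (springs nearly bottomed) (value of joint carrier above 0.012 m).
It fails at once if the collar and carrier are lifted by more than 4 mm (value of joint carrier below -0.004 m).
It fails at once if the collar is pressed or shoved with more than 15 N (contact force between anything else and collar above 15 N).
It fails at once if another thing on the bench is moved by more than 20 mm, lifted or knocked over (distance of any of ring_cone, punch, jar, hammer, cup, bangle, tin from where it was at the start of the episode above 0.02 m or angle between any of ring_cone, punch, jar, cup, bangle, tin's own z axis and vertical above 0.5 rad).
It also fails if it takes over 48 s, if anything falls off the work surface, if the arm or the gripper's body presses on something with over 40 N, if the wrist force passes 120 N, or if a joint passes its speed limit or range.

## Working session

There is one attempt and no reset: what is moved stays moved. The work goes in short steps, Python scripts to look and compute and a shell command to move; the robot and the scene stay as the last step left them, time stands still between calls to the robot, and variables do not carry over. Pictures are saved under pics/ and viewed, at most 10 in all, crops included, and the job is handed in when it is done.

```bash
mkdir -p pics
python3 - <<'E'
from station import *
import cv2,numpy as np
s=get_state();print(s['clock'],s['ee_pos'],s['eef_rot'],s['finger_gap'])
for n in ['scene','wrist']:
    m=camera_model(n);print(n,m['fx'],m['cx'],m['cy'],np.round(m['cam_to_world'],3).tolist())
    cv2.imwrite(f'pics/{n}0.png',snapshot(n)[:,:,::-1])
E
```

```text
0.0 [6.24307026e-01 4.03399517e-05 1.83749060e-01] [ 2.22012667 -2.22046784 -0.00236708] 0.08703075175014263
scene 514.5974467923057 277.6094123559185 210.72225860845955 [[-0.147, 0.772, -0.618, 1.298], [0.989, 0.117, -0.09, 0.125], [0.003, -0.624, -0.781, 1.114], [0.0, 0.0, 0.0, 1.0]]
wrist 335.8879436726461 283.69950522683524 209.42117597530293 [[-1.0, 0.001, -0.002, 0.625], [0.001, 0.957, 0.291, -0.081], [0.002, 0.291, -0.957, 0.383], [0.0, 0.0, 0.0, 1.0]]
```

View pics/scene0.png

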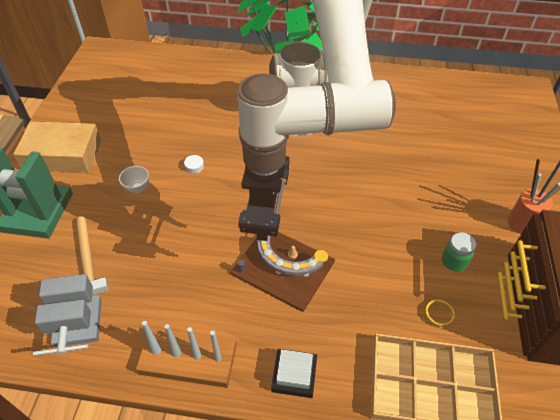

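View pics/wrist0.png

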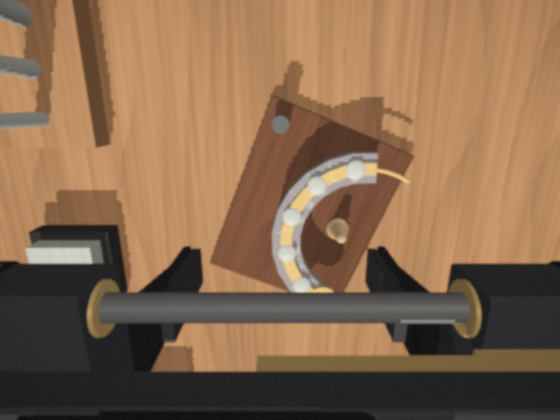

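The wrist view shows the five studs at about (302,286), (288,254), (291,217), (317,186) and (356,170). The disc is by the first and the prong by the last. I'll refine the centroids, cast rays and fit them to the known arc.

```bash
cat > m.py <<'E'
from station import *
import cv2,numpy as np
A=np.radians([60.16,30.08,0,-30.08,-60.16])
B=np.c_[-.06+.08*np.cos(A),.08*np.sin(A)]
def ray(m,uv,z):
    T=np.array(m['cam_to_world']);d=T[:3,:3]@[(uv[0]-m['cx'])/m['fx'],(uv[1]-m['cy'])/m['fy'],1]
    return T[:3,3]+d*(z-T[2,3])/d[2]
def centroid(im,uv,r=9):
    hsv=cv2.cvtColor(im,cv2.COLOR_RGB2HSV);mk=((hsv[...,1]<50)&(hsv[...,2]>165)).astype('u1')
    w=np.zeros_like(mk);cv2.circle(w,tuple(map(int,uv)),r,1,-1);M=cv2.moments(mk*w,True)
    return (M['m10']/M['m00'],M['m01']/M['m00'],M['m00']) if M['m00'] else (*uv,0)
def fit(P):
    a=B-B.mean(0);b=P-P.mean(0);t=np.arctan2((a[:,0]*b[:,1]-a[:,1]*b[:,0]).sum(),(a*b).sum())
    R=np.array([[np.cos(t),-np.sin(t)],[np.sin(t),np.cos(t)]]);return t,a@R.T+P.mean(0)
E
python3 - <<'E'
from m import *
m=camera_model('wrist');im=cv2.imread('pics/wrist0.png')[:,:,::-1].copy()
P=[]
for uv in [(302,286),(288,254),(291,217),(317,186),(356,170)]:
    c=centroid(im,uv);p=ray(m,c,.0535);P.append(p[:2]);print(np.round(c,1),p.round(4))
P=np.array(P);t,Q=fit(P);print('yaw',np.degrees(t));print(Q.round(4),(Q-P).round(4).tolist());print(np.linalg.norm(np.diff(P,axis=0),axis=1))
E
```

```text
[301.3 284.8 199. ] [0.6055 0.1064 0.0535]
[287.5 253.4 223. ] [0.6208 0.0688 0.0535]
[291.1 216.9 247. ] [0.6172 0.0277 0.0535]
[317. 186. 253.] [ 0.5914 -0.0049  0.0535]
[355.9 170.  251. ] [ 0.5532 -0.0211  0.0535]
yaw -22.11420578462583
[[ 0.6054  0.1071]
 [ 0.6216  0.0689]
 [ 0.6165  0.0277]
 [ 0.5914 -0.0054]
 [ 0.5532 -0.0215]] [[-0.0001, 0.0007], [0.0008, 0.0001], [-0.0007, -0.0], [0.0001, -0.0005], [-0.0001, -0.0003]]
[0.040561   0.04126815 0.04164164 0.04143738]
```

The fit residual is under 1 mm and the spacing is about 41.5 mm, as expected. I'll close the fingers and move above stud 1.

```bash
python3 -m jog '[[0,[-0.0214,0.0038,0],[0,0,0]],[0,[-0.0214,0.0038,0],[0,0,0]],[0,[-0.0214,0.0038,0],[0,0,0]],[0,[-0.0214,0.0038,0],[0,0,0]],[0,[-0.0214,0.0038,0],[0,0,0]]]' 10
python3 -m jog '[[0,[0,0,0.025],[0,0,0]],[0,[0,0,0.025],[0,0,0]],[0,[0,0,0.025],[0,0,0]],[0,[0,0,0.015],[0,0,0]],[0,[0,0,0],[0,0,0]]]'
python3 -m jog '[[0,[0,0,0],[0,0,0]],[0,[0,0,0],[0,0,0]],[0,[0,0,0],[0,0,0]],[0,[0,0,0],[0,0,0]],[0,[0,0,0],[0,0,0]]]'
python3 - <<'E'
from m import *
for n in ['wrist','side']: cv2.imwrite(f'pics/{n}1.png',snapshot(n)[:,:,::-1])
s=get_state();print(s['ee_pos'],s['wrist_force'],s['finger_gap'])
E
```

```text
clock: 0.52
ee_pos: [0.6054, 0.1078, 0.1843]
eef_rot: [2.22, -2.221, -0.001]
wrist_force: [-0.4, 0.3, 0.3]
finger_gap: 0.0616
grip_force: 0.0
clock: 0.93
ee_pos: [0.6027, 0.1062, 0.0902]
eef_rot: [2.215, -2.216, -0.007]
wrist_force: [-0.0, -0.4, 0.2]
finger_gap: 0.0281
grip_force: 0.0
clock: 1.35
ee_pos: [0.6066, 0.1072, 0.096]
eef_rot: [-2.22, 2.22, -0.001]
wrist_force: [0.2, 1.0, 0.3]
finger_gap: 0.0013
grip_force: 0.0
[0.60625638 0.10710393 0.0955389 ] [-0.401133    0.30336318  0.46957158] 0.0007636495870042652
```

View pics/wrist1.png

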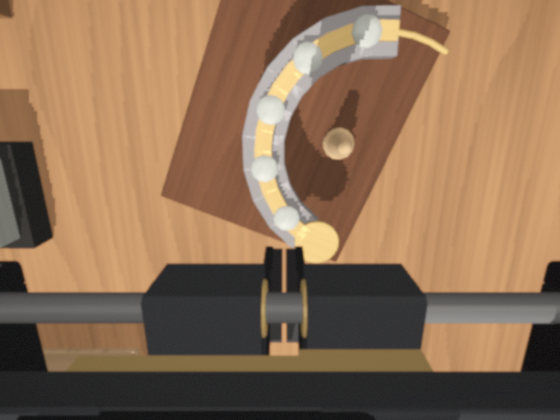

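View pics/side1.png

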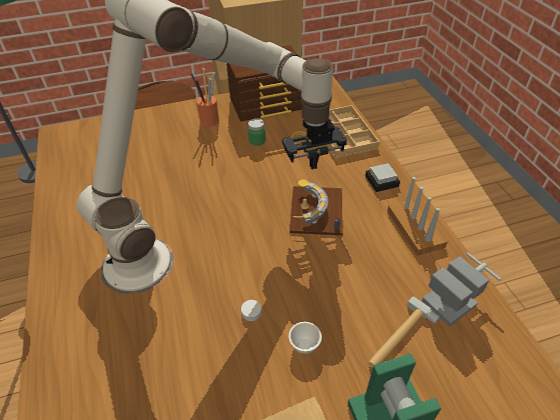

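In the close wrist view the studs are at about (286,217), (265,167), (270,109), (308,57) and (367,30), with the disc at (318,242). I'll re-measure from here.

Run:
```python
from m import *
m=camera_model('wrist');im=cv2.imread('pics/wrist1.png')[:,:,::-1].copy()
P=[]
for uv in [(286,217),(265,167),(270,109),(308,57),(367,30)]:
    c=centroid(im,uv,15);p=ray(m,c,.0535);P.append(p[:2]);print(np.round(c,1),p.round(4))
P=np.array(P);t,Q=fit(P);print('yaw',np.degrees(t));print(Q.round(4),(Q-P).round(4).tolist())
s=get_state();print(s['ee_pos'],s['eef_rot'],s['wrist_force'])
```

```text
[285.3 218.5 544. ] [0.6058 0.1071 0.0535]
[264.4 168.2 603. ] [0.6209 0.0687 0.0535]
[269.9 109.4 675. ] [0.6165 0.0278 0.0535]
[306.1  56.  589. ] [ 0.5921 -0.0059  0.0535]
[369.8  31.3 499. ] [ 0.5513 -0.0205  0.0535]
yaw -22.623145981755407
[[ 0.6057  0.1071]
 [ 0.6216  0.0687]
 [ 0.6161  0.0276]
 [ 0.5908 -0.0053]
 [ 0.5524 -0.021 ]] [[-0.0001, 0.0], [0.0007, 0.0001], [-0.0003, -0.0002], [-0.0014, 0.0006], [0.0011, -0.0005]]
[0.60625638 0.10710393 0.0955389 ] [-2.22059387e+00  2.22070543e+00 -7.01360352e-04] [-0.401133    0.30336318  0.46957158]
```

```bash
python3 -m jog '[[0,[0,0,0.010],[0,0,0]],[0,[0,0,0.010],[0,0,0]],[0,[0,0,0.008],[0,0,0]],[0,[0,0,0.004],[0,0,0]],[0,[0,0,0.001],[0,0,0]]]'
python3 -m jog '[[0,[0,0,0.002],[0,0,0]],[0,[0,0,0.002],[0,0,0]],[0,[0,0,0.002],[0,0,0]],[0,[0,0,0.002],[0,0,0]],[0,[0,0,0.002],[0,0,0]]]'
python3 -m jog '[[0,[0,0,0],[0,0,0]],[0,[0,0,0],[0,0,0]],[0,[0,0,0],[0,0,0]],[0,[0,0,0],[0,0,0]],[0,[0,0,0],[0,0,0]]]'
```

```text
clock: 1.87
ee_pos: [0.6049, 0.1066, 0.0599]
eef_rot: [2.219, -2.219, -0.002]
wrist_force: [-0.9, -0.6, 0.3]
finger_gap: 0.0006
grip_force: 0.0
clock: 2.28
ee_pos: [0.6061, 0.1071, 0.0519]
eef_rot: [-2.221, 2.221, -0.0]
wrist_force: [-0.7, -0.0, 0.4]
finger_gap: 0.0006
grip_force: 0.0
clock: 2.7
ee_pos: [0.6061, 0.107, 0.052]
eef_rot: [-2.221, 2.221, -0.0]
wrist_force: [0.1, 0.8, -0.5]
finger_gap: 0.0004
grip_force: 0.0
```

```bash
python3 -m jog '[[0,[0,0,0.001],[0,0,0]],[0,[0,0,0.001],[0,0,0]],[0,[0,0,0.001],[0,0,0]],[0,[0,0,0],[0,0,0]],[0,[0,0,0],[0,0,0]]]'
python3 -m jog '[[0,[0,0,0],[0,0,0]],[0,[0,0,0],[0,0,0]],[0,[0,0,0],[0,0,0]],[0,[0,0,0],[0,0,0]],[0,[0,0,0],[0,0,0]]]'
python3 - <<'E'
from m import *
cv2.imwrite('pics/wrist2.png',snapshot('wrist')[100:330,150:420,::-1].repeat(2,0).repeat(2,1))
f=[]
for i in range(6): snapshot('scene');f.append(get_state()['wrist_force'][2])
print(np.round(f,2),np.mean(f))
E
```

```text
clock: 3.12
ee_pos: [0.6059, 0.107, 0.0487]
eef_rot: [2.221, -2.221, -0.0]
wrist_force: [-0.3, -0.2, 0.0]
finger_gap: 0.0006
grip_force: 0.0
clock: 3.53
ee_pos: [0.606, 0.107, 0.0489]
eef_rot: [-2.221, 2.221, -0.0]
wrist_force: [-0.5, 0.6, 1.0]
finger_gap: 0.0005
grip_force: 0.0
[ 0.26 -0.16 -0.02 -0.57 -0.3   0.34] -0.07505511204937254
```

View pics/wrist2.png

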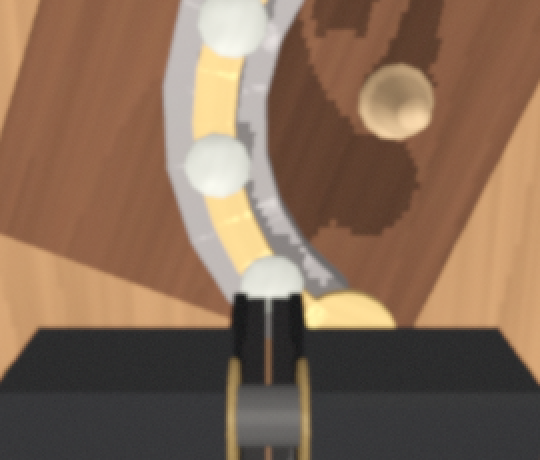

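Run:
```python
from m import *
m=camera_model('wrist');T=np.array(m['cam_to_world']);s=get_state();e=np.array(s['ee_pos'])
def proj(p):
    q=T[:3,:3].T@(np.array(p)-T[:3,3]);return (m['fx']*q[0]/q[2]+m['cx'],m['fy']*q[1]/q[2]+m['cy'])
im=snapshot('wrist');print(e,T[:3,3])
print('tcp',proj(e),'tip -y edge',proj(e+[0,-.0095,0]))
for z in (.0535,.0535-.006): print(z,[np.round(proj([*p,z]),1).tolist() for p in [(.6057,.1071),(.6216,.0687),(.6161,.0276)]])
for uv in [(258.5,183),(266.5,112)]: print(centroid(im,uv,22))
```

```text
[0.60597155 0.10700709 0.04883693] [0.60664931 0.0262465  0.24819201]
tcp (np.float64(284.8199170982571), np.float64(239.48309311753385)) tip -y edge (np.float64(284.8253070938647), np.float64(225.44176250780612))
0.0535 [[285.3, 242.4], [258.4, 182.2], [266.7, 109.7]]
0.0475 [[285.2, 238.8], [259.1, 180.1], [267.2, 109.6]]
(256.6220136518771, 183.2534129692833, 1172.0)
(265.86535433070867, 111.65354330708661, 1270.0)
```

Predicted fingertip row (225) doesn't match the observed one (248), and no force shows. I'll check the fingertips in the other cameras.

Run:
```python
from m import *
e=np.array(get_state()['ee_pos']);O=[]
for n in ['side','scene']:
    m=camera_model(n);T=np.array(m['cam_to_world'])
    def proj(p):
        q=T[:3,:3].T@(np.array(p)-T[:3,3]);return np.array((m['fx']*q[0]/q[2]+m['cx'],m['fy']*q[1]/q[2]+m['cy']))
    c=proj(e);im=snapshot(n);x,y=(c-[32,40]).astype(int);o=im[y:y+64,x:x+64,::-1]
    o=cv2.resize(o,(390,390),interpolation=cv2.INTER_CUBIC);k=390/64
    for p,col in [(e,(0,0,255)),(e+[0,0,.03],(255,0,0)),((.6216,.0687,.055),(0,255,0))]:
        cv2.circle(o,tuple(((proj(p)-[x,y]+.5)*k).astype(int).tolist()),3,col,-1)
    O.append(o);print(n,c,T[:3,3])
cv2.imwrite('pics/zz.png',np.hstack(O))
```

```text
side [312.00493969 185.48837356] [ 0.17031695 -0.96424297  1.12565211]
scene [310.70941286 263.20166565] [1.29763855 0.12483819 1.11420645]
```

View pics/zz.png

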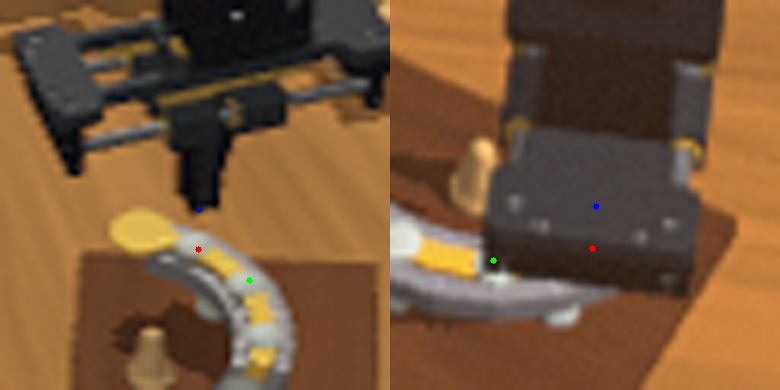

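Both views agree: the real fingertips end about 30–35 mm above the reported TCP (blue dot in the side view, tip at (198,208)), in line with it laterally. So there has been no contact yet, and I'll go down in small steps watching the force.

```bash
cat > f.py <<'E'
from m import *
f=[]
for i in range(6): snapshot('side');f.append(get_state()['wrist_force'][2])
print('Fz',round(np.mean(f),2),np.round(get_state()['ee_pos'],4),get_state()['clock'])
E
python3 -m jog '[[0,[0,0,0.004],[0,0,0]],[0,[0,0,0.004],[0,0,0]],[0,[0,0,0.004],[0,0,0]],[0,[0,0,0.004],[0,0,0]],[0,[0,0,0.002],[0,0,0]]]'; python3 f.py
python3 - <<'E'
from m import *
im=snapshot('side')[140:210,275:360,::-1];cv2.imwrite('pics/s3.png',cv2.resize(im,None,fx=6,fy=6,interpolation=cv2.INTER_CUBIC))
E
```

```text
clock: 4.45
ee_pos: [0.6054, 0.1068, 0.0298]
eef_rot: [2.22, -2.221, -0.001]
wrist_force: [-0.3, -0.3, 0.4]
finger_gap: 0.0004
grip_force: 0.0
Fz -0.24 [0.6062 0.1071 0.0311] 4.75
```

View pics/s3.png

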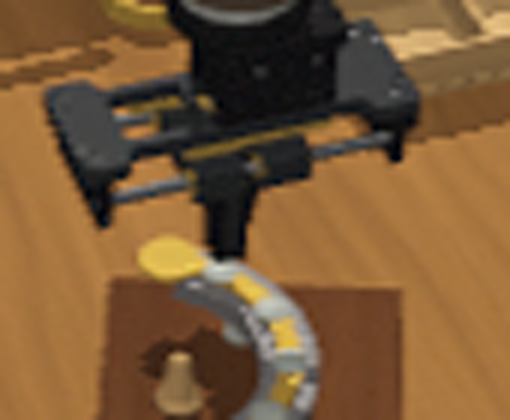

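The tip at (228,258) is now just above stud 1 at (220,268). I'll continue in fine steps.

```bash
python3 -m jog '[[0,[0,0,0.001],[0,0,0]],[0,[0,0,0.001],[0,0,0]],[0,[0,0,0.001],[0,0,0]],[0,[0,0,0.001],[0,0,0]],[0,[0,0,0],[0,0,0]]]' | grep -E 'force'; python3 f.py
```

```text
wrist_force: [0.5, -0.4, 0.8]
grip_force: 0.0
Fz 0.14 [0.606  0.107  0.0269] 5.5167
```

```bash
python3 -m jog '[[0,[0,0,0.001],[0,0,0]],[0,[0,0,0.001],[0,0,0]],[0,[0,0,0.001],[0,0,0]],[0,[0,0,0],[0,0,0]],[0,[0,0,0],[0,0,0]]]' | grep -E 'force'; python3 f.py
```

```text
wrist_force: [0.3, -0.3, 0.5]
grip_force: 0.0
Fz -0.06 [0.606  0.107  0.0239] 6.2333
```

```bash
python3 -m jog '[[0,[0,0,0.001],[0,0,0]],[0,[0,0,0.001],[0,0,0]],[0,[0,0,0.001],[0,0,0]],[0,[0,0,0],[0,0,0]],[0,[0,0,0],[0,0,0]]]' | grep -E 'wrist'; python3 f.py
```

```text
wrist_force: [0.4, -0.2, 0.0]
Fz 0.3 [0.606  0.107  0.0209] 6.95
```

```bash
python3 -m jog '[[0,[0,0,0.001],[0,0,0]],[0,[0,0,0.001],[0,0,0]],[0,[0,0,0],[0,0,0]],[0,[0,0,0],[0,0,0]],[0,[0,0,0],[0,0,0]]]' | grep -E 'wrist'; python3 f.py
```

```text
wrist_force: [0.8, 0.4, -0.1]
Fz -0.1 [0.606  0.107  0.0189] 7.6667
```

```bash
python3 -m jog '[[0,[0,0,0.001],[0,0,0]],[0,[0,0,0.001],[0,0,0]],[0,[0,0,0],[0,0,0]],[0,[0,0,0],[0,0,0]],[0,[0,0,0],[0,0,0]]]' | grep -E 'wrist'; python3 f.py
```

```text
wrist_force: [0.7, 0.0, 0.1]
Fz 0.34 [0.606  0.107  0.0169] 8.3833
```

```bash
python3 -m jog '[[0,[0,0,0.001],[0,0,0]],[0,[0,0,0.001],[0,0,0]],[0,[0,0,0],[0,0,0]],[0,[0,0,0],[0,0,0]],[0,[0,0,0],[0,0,0]]]' | grep -E 'wrist'; python3 f.py
```

```text
wrist_force: [0.0, -0.4, 1.2]
Fz 1.02 [0.606  0.107  0.0149] 9.1
```

```bash
python3 -m jog '[[0,[0,0,0.001],[0,0,0]],[0,[0,0,0.001],[0,0,0]],[0,[0,0,0],[0,0,0]],[0,[0,0,0],[0,0,0]],[0,[0,0,0],[0,0,0]]]' | grep -E 'wrist'; python3 f.py; python3 -c "
from m import *
im=snapshot('wrist')[130:300,200:380,::-1];cv2.imwrite('pics/w4.png',cv2.resize(im,None,fx=3,fy=3))"
```

```text
wrist_force: [-0.3, -0.8, 1.4]
Fz 1.38 [0.6061 0.107  0.0129] 9.8167
```

View pics/w4.png

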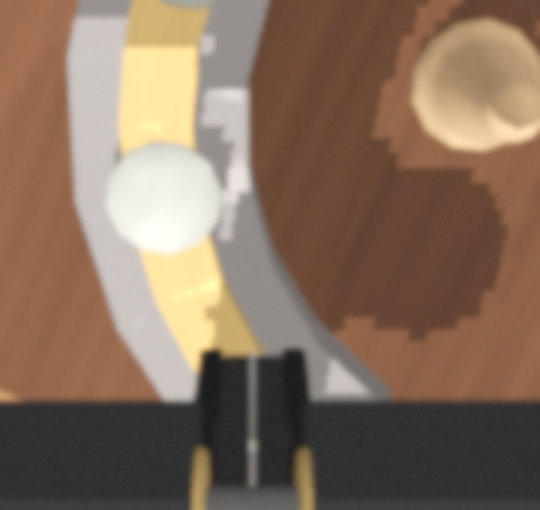

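The tip covers stud 1 squarely (stud hidden under the tip at about (253,355)). Force is about 1.4 N, so contact is at TCP z ≈ 0.0165. On to stud 2 with a 15 mm hop.

```bash
python3 -m jog '[[0,[0,0,-0.003],[0,0,0]],[0,[0,0,-0.004],[0,0,0]],[0,[0,0,-0.004],[0,0,0]],[0,[0,0,-0.004],[0,0,0]],[0,[0,0,0],[0,0,0]]]' | grep ee_pos
python3 -m jog '[[0,[0.008,-0.0032,0],[0,0,0]],[0,[0.010,-0.004,0],[0,0,0]],[0,[0.010,-0.004,0],[0,0,0]],[0,[0.0075,-0.0032,0],[0,0,0]],[0,[0.0028,-0.0012,0],[0,0,0]]]' | grep ee_pos
python3 -m jog '[[0,[0,0,0.004],[0,0,0]],[0,[0,0,0.004],[0,0,0]],[0,[0,0,0.002],[0,0,0]],[0,[0,0,0.001],[0,0,0]],[0,[0,0,0],[0,0,0]]]' | grep ee_pos
python3 -m jog '[[0,[0,0,0.001],[0,0,0]],[0,[0,0,0.001],[0,0,0]],[0,[0,0,0.001],[0,0,0]],[0,[0,0,0.001],[0,0,0]],[0,[0,0,0],[0,0,0]]]' | grep -E 'ee_pos|wrist'; python3 f.py
```

```text
ee_pos: [0.6066, 0.1072, 0.0289]
ee_pos: [0.622, 0.0668, 0.0275]
ee_pos: [0.6211, 0.0689, 0.0164]
ee_pos: [0.6216, 0.069, 0.0129]
wrist_force: [-0.9, 0.6, 1.5]
Fz 2.0 [0.6217 0.0688 0.013 ] 11.8333
```

```bash
python3 -m jog '[[0,[0,0,-0.003],[0,0,0]],[0,[0,0,-0.004],[0,0,0]],[0,[0,0,-0.004],[0,0,0]],[0,[0,0,-0.004],[0,0,0]],[0,[0,0,0],[0,0,0]]]' | grep ee_pos
python3 -m jog '[[0,[0.009,0.0011,0],[0,0,0]],[0,[0.011,0.0015,0],[0,0,0]],[0,[0.011,0.0015,0],[0,0,0]],[0,[0.008,0.0011,0],[0,0,0]],[0,[0.0021,0.0003,0],[0,0,0]]]' | grep ee_pos
python3 -m jog '[[0,[0,0,0.004],[0,0,0]],[0,[0,0,0.004],[0,0,0]],[0,[0,0,0.002],[0,0,0]],[0,[0,0,0.001],[0,0,0]],[0,[0,0,0],[0,0,0]]]' | grep ee_pos
python3 -m jog '[[0,[0,0,0.001],[0,0,0]],[0,[0,0,0.001],[0,0,0]],[0,[0,0,0.001],[0,0,0]],[0,[0,0,0.001],[0,0,0]],[0,[0,0,0],[0,0,0]]]' | grep -E 'ee_pos|wrist'; python3 f.py
```

```text
ee_pos: [0.6223, 0.0688, 0.029]
ee_pos: [0.6154, 0.0255, 0.0276]
ee_pos: [0.6158, 0.0278, 0.0163]
ee_pos: [0.6161, 0.0279, 0.0129]
wrist_force: [-0.7, 1.3, 1.4]
Fz 1.85 [0.6162 0.0277 0.013 ] 13.8
```

```bash
python3 -m jog '[[0,[0,0,-0.003],[0,0,0]],[0,[0,0,-0.004],[0,0,0]],[0,[0,0,-0.004],[0,0,0]],[0,[0,0,-0.004],[0,0,0]],[0,[0,0,0],[0,0,0]]]' | grep ee_pos
python3 -m jog '[[0,[0.007,0.0053,0],[0,0,0]],[0,[0.009,0.0068,0],[0,0,0]],[0,[0.009,0.0068,0],[0,0,0]],[0,[0.006,0.0046,0],[0,0,0]],[0,[0.0021,0.0016,0],[0,0,0]]]' | grep ee_pos
python3 -m jog '[[0,[0,0,0.004],[0,0,0]],[0,[0,0,0.004],[0,0,0]],[0,[0,0,0.002],[0,0,0]],[0,[0,0,0.001],[0,0,0]],[0,[0,0,0],[0,0,0]]]' | grep ee_pos
python3 -m jog '[[0,[0,0,0.001],[0,0,0]],[0,[0,0,0.001],[0,0,0]],[0,[0,0,0.001],[0,0,0]],[0,[0,0,0.001],[0,0,0]],[0,[0,0,0],[0,0,0]]]' | grep -E 'ee_pos|wrist'; python3 f.py
```

```text
ee_pos: [0.6169, 0.0277, 0.029]
ee_pos: [0.5894, -0.007, 0.0277]
ee_pos: [0.5909, -0.0053, 0.0163]
ee_pos: [0.5911, -0.0053, 0.0129]
wrist_force: [0.1, 0.4, 2.8]
Fz 1.95 [ 0.5912 -0.0053  0.013 ] 15.7667
```

```bash
python3 -m jog '[[0,[0,0,-0.003],[0,0,0]],[0,[0,0,-0.004],[0,0,0]],[0,[0,0,-0.004],[0,0,0]],[0,[0,0,-0.004],[0,0,0]],[0,[0,0,0],[0,0,0]]]' | grep ee_pos
python3 -m jog '[[0,[0.0033,0.008,0],[0,0,0]],[0,[0.0042,0.010,0],[0,0,0]],[0,[0.0042,0.010,0],[0,0,0]],[0,[0.0031,0.0075,0],[0,0,0]],[0,[0.0011,0.0028,0],[0,0,0]]]' | grep ee_pos
python3 -m jog '[[0,[0,0,0.004],[0,0,0]],[0,[0,0,0.004],[0,0,0]],[0,[0,0,0.002],[0,0,0]],[0,[0,0,0.001],[0,0,0]],[0,[0,0,0],[0,0,0]]]' | grep ee_pos
python3 -m jog '[[0,[0,0,0.001],[0,0,0]],[0,[0,0,0.001],[0,0,0]],[0,[0,0,0.001],[0,0,0]],[0,[0,0,0.001],[0,0,0]],[0,[0,0,0],[0,0,0]]]' | grep -E 'ee_pos|wrist'; python3 f.py;  python3 -c "
from m import *
im=snapshot('wrist')[130:300,200:380,::-1];cv2.imwrite('pics/w5.png',cv2.resize(im,None,fx=3,fy=3))"
```

```text
ee_pos: [0.5917, -0.0054, 0.029]
ee_pos: [0.5507, -0.0221, 0.0277]
ee_pos: [0.5528, -0.0213, 0.0163]
ee_pos: [0.5529, -0.0213, 0.0129]
wrist_force: [0.5, 0.1, 2.8]
Fz 1.98 [ 0.5529 -0.0213  0.013 ] 17.7333
```

View pics/w5.png

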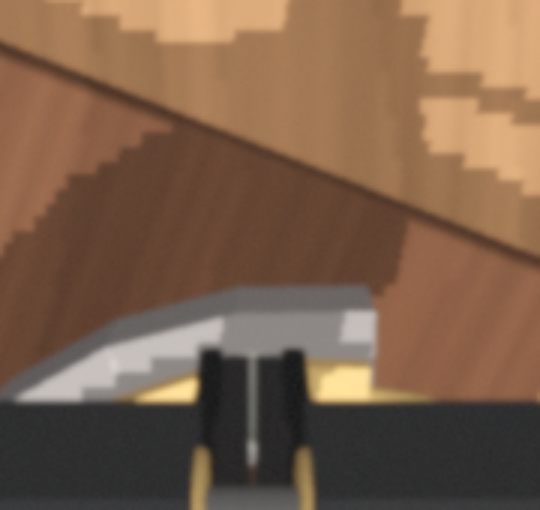

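The tip sits on stud 5, at about (253,355) next to the prong, with about 2 N. Now I'll take the hand away.

```bash
python3 -m jog '[[0,[0,0,-0.003],[0,0,0]],[0,[0,0,-0.006],[0,0,0]],[0,[0,0,-0.012],[0,0,0]],[0,[0,0,-0.02],[0,0,0]],[0,[0,0,-0.02],[0,0,0]]]' | grep ee_pos
python3 -m jog '[[0,[0,0,-0.025],[0,0,0]],[0,[0,0,-0.025],[0,0,0]],[0,[0,0,-0.02],[0,0,0]],[0,[0,0,-0.01],[0,0,0]],[0,[0,0,0],[0,0,0]]]' | grep ee_pos
python3 -m jog '[[0,[0,0,0],[0,0,0]],[0,[0,0,0],[0,0,0]],[0,[0,0,0],[0,0,0]],[0,[0,0,0],[0,0,0]],[0,[0,0,0],[0,0,0]]]' | grep -E 'ee_pos|wrist'
python3 -c "
from m import *
cv2.imwrite('pics/end.png',snapshot('scene')[:,:,::-1])"
```

```text
ee_pos: [0.5518, -0.0216, 0.0742]
ee_pos: [0.5541, -0.0212, 0.1566]
ee_pos: [0.5522, -0.0215, 0.1528]
wrist_force: [0.5, -0.1, -0.6]
```

View pics/end.png

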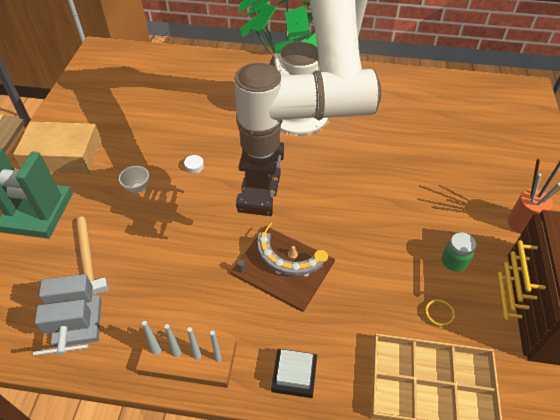

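The collar, cone (293,252), punch (240,266) and everything else are where they stood, and the hand is clear.

```bash
python3 -c "
from station import *
print(job_done())"
```

```text
the job is handed in; nothing more can be done
None
```

I touched all five studs in order from disc to prong, at about 1.4–2 N each by the wrist force reading, then took the hand away with nothing else visibly moved and handed the job in (no verdict came back); the real fingertips end about 38 mm above the reported TCP, so I found the contact height by force.

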